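Hold the bayonet lid of a screw feeder pot at its vent mark

TASK

Pick up the loose lid by its blue grip bar, gently (squeeze with less than 30 N and do not ram it into the pot), lower it into the mouth of the grey feeder pot with its two lugs through the two slots until it sits flush on the rim, then twist it clockwise (seen from above) against the return spring to the yellow vent mark, half way to the lock, without ever going on to the lock click at the red mark. Finish while still gripping the lid and holding it at the yellow mark, because it springs back if let go. Leave the other things on the bench where they are.

Things in the scene. Friction and masses are not known exactly. Their poses are not given: they have to be found in the camera images.
- lid_grip (a point): Centre of the lid's blue upright grip bar: 46 mm long (along the point's x), 16 mm thick (y), 40 mm high. Grip it across its thickness from above. Its top is 20 mm above this point; 20 mm below it starts the black disc, 76 mm across, 5 mm thick. The lid is the same after a half turn about z; 0.13 to 0.25 kg; it stands upright on the bench at the start.
- lid_foot (a point): Centre of the underside of the lid's grey plug, 41 mm below lid_grip, same axes. The plug is 59 mm across and 16 mm high (foot to disc). Two steel lugs stick out of it along +x and -x, in line with the bar and with two yellow pointer lines on the disc: 10 mm wide, from 1.5 to 7.5 mm above the foot, tips 36 mm from the axis.
- pot_mouth (a point): Centre of the fixed grey pot's round mouth, level with the rim top, 110 mm above the bench; z up. Pot 92 mm across, foot plate 160 by 130 mm. A steel lip 6 mm thick leaves a 63 mm opening with two lug slots, 15 mm wide, 77 mm end to end, at +x and -x (green marks). With the lid's x along this x, either way, it drops in; seated, disc on rim, lid_grip is 25 mm above this point.
- vent_mark (a point): Centre of one of the two yellow marks on the pot's rim, 42 mm from its axis (the other lies opposite). They are 0.65 rad clockwise of the green slot marks, seen from above; the red lock marks are at 1.33 rad. The seated lid turns clockwise only, its lugs under the lip with 2 mm of up-down play. From about 0.85 rad the lugs start to snap past spring plungers into the lock.
- ring (a joint): Angle (rad) of the brass spring ring inside the pot, which the lugs push round clockwise. 0 at rest. The lugs meet it after the lid has turned about 0.1 rad from the slots, so the lid's turn is this value plus about 0.1: it reads about 0.55 at the vent mark. It pushes the lid back with 0.06 N m at the start, 0.09 N m at the vent mark. Over 0.85 is the lock click.
- oiler: Bystander: small upright oil bottle, 34 mm across, 85 mm high, red cap; origin at the centre of its underside.
- screwbin: Bystander: open blue screw tray 90 by 110 by 35 mm; origin at the centre of its underside.
- driver: Bystander: screwdriver 170 mm long, lying on the bench; origin on its underside, x along it.
- strip: Bystander: white plastic spacer strip with an aluminium plate on top, 130 by 36 by 25 mm, long along its x; origin at the centre of its underside.
Things that resemble listed ones, but are neither listed nor needed, are in the scene too. Leave any white look-alike of the part that bears lid_grip alone.

How it is judged:
By the outcome, as a careful person would: the job done as asked, in the order asked, and still so for the second after the job is handed in, while the arm keeps its last pose, push and grip.
It also fails if it takes over 45 s, if anything falls off the work surface, if the arm or the gripper's body presses on something with over 40 N, if the wrist force passes 120 N, or if a joint passes its speed limit or range.

ROBOT

A 7-joint arm with a two-finger parallel gripper is mounted at the origin on the work surface. World frame = base frame: x ahead of the robot, y to its left, z up, the work surface at z = 0. Lengths are in m, angles in rad, forces in N, time in s.
With the tool pointing down it reaches from about 0.425 to 0.925 m from the base axis. Payload 6.8 kg.
Tool frame: the origin (TCP) lies at the very end of the fingers, on their centre line; the grasp point (between the pads) lies 19 mm behind it; z points along the fingers, y is the line along which they close (so a half turn about z gives the same grasp; the last joint's range is limited). The gripper opens to 85 mm and grips with 20 to 120 N. Pads are 22 mm wide; open, the fingers measure 114 mm over their backs; the gripper's body (76 mm by 85 mm) begins 54 mm behind the grasp point. The pads swing forward as they close: fully open they stand 13 mm farther back than shut.
Start: joints at [-1.415, 0.477, 0.022, 1.555, -0.011, 1.109, -0.083], TCP at [0.176, 0.652, 0.231] pointing down, gripper open.
Joint ranges: [-2.96, 2.96], [-0.34, 2.1], [-1.41, 1.46], [0.24, 2.44], [-1.37, 4.51], [0.17, 1.92], [-2.96, 2.96]. Speed limits (rad/s): [2.39, 2.39, 3.14, 3.14, 3.14, 3.14, 3.14].

INTERFACE

Orientations are given as a unit quaternion [w, x, y, z].
In Python, from station import telemetry, viewer, job, search_frame, cut_out gives the robot as it stands. The module is installed in compiled form; this text tells all that it offers.
- The arm moves only by the shell command python3 -m crank 'ROWS' [FORCE]. ROWS is JSON, a list of rows, each an object with "delta_rot": the turn, a rotation vector about the tool's x, y, z in degrees, a list of three; "xyz": the shift along the tool's x, y, z in m, a list of three; "fingers": the gripper command: -1 is fully open, 1 is shut, values between are in proportion. In form: [{"delta_rot": [ax, ay, az], "xyz": [dx, dy, dz], "fingers": fingers}, ...]. A call has 1 to 10 rows; each row is the pose to reach, as a shift and turn from the pose commanded when the call began, along the tool's axes at that moment; what a row does not reach only later rows make up. A row lasts 1/10 s, in which the tool goes at most 50 mm and 8.59 degrees, less where a joint would pass 70% of its speed; a pose out of reach is approached as far as the arm can. A call with a gripper value outside its range is refused whole. The fingers move at their own pace and stop on an object; FORCE is the grip in N (left out, the last holds). Time passes only in rows, so rows that repeat a pose let the fingers close. It gives the time, the measured TCP pose, the force, the opening and the grip force at its end, in the units of the state.
- telemetry.get_obs(): the state, without advancing time (a new reading comes with each control period).
- viewer.read_camera(name): name is "scene" or "side" or "wrist"; returns a dict with "img" (480x640x3 uint8, red, green, blue), "fx", "fy", "cx", "cy" (pixels), "k1" (the pictures are not rectified: a ray, as slopes to the right and down, at radius r is drawn at 1 + k1 r^2 times it, then the intrinsics apply), "origin" and "rotation" of the camera in the world. Camera axes: x right, y up, looking along -z (the intrinsics and any distortion apply to the point x, -y, -z); pixel columns grow to the right and rows downward; lengths in m; the calibration is good to about 2 mm. A picture is of the moment at which its call begins. There is no depth.
- job.hand_in(): hands the job in; it is judged then, once.
Trained networks look in the newest picture that a camera, given by its name, has taken for a name from the list of things; names that differ only in an ending like _2 or _b are one class to them, and where a whole thing is asked for, a point or a joint stands for the part that bears it (a point fixed in the world has none). Each returns a list of dicts, best first, with "score" (0 to 1); they miss things now and then, are a little off and sometimes report something else, mostly with a low value. They report only what shows in the picture. A call takes as long as a camera call. They do not tell look-alikes from the thing itself.
- search_frame(camera, thing): "pixel" ([column, row] in pixels, amid what is visible of it).
- cut_out(camera, thing): "pixels" (480x640 bool, what is visible of it) and "pixel" ([column, row] in pixels, amid what is visible of it).
The state is a dict: "t": time; "q": joint angles; "joint_vel": joint speeds; "joint_torque": joint torques, N m; "eef_pos": TCP position; "tool_rot": TCP orientation; "contact_force": force on the tool from outside, world axes, zero at the start; "torque": the same for the moment, N m; "gripper_width": opening from 0.0 (shut) to 1.0 (fully open); "grasp_force": force on a finger pad.
Only numpy, scipy, OpenCV 4.12 (cv2) and the standard library are available. Lean on these libraries where they do the work, as an engineer would, in place of code of your own. Each camera call takes 0.05 s, during which the arm holds its last target. There are 200 camera calls.

## Working session

There is one attempt and no reset: what is moved stays moved. The work goes in short steps, Python scripts to look and compute and a shell command to move; the robot and the scene stay as the last step left them, time stands still between calls to the robot, and variables do not carry over. Pictures are saved under pics/ and viewed, at most 10 in all, crops included, and the job is handed in when it is done.

```bash
mkdir -p pics
cat > h.py <<'E'
import numpy as np, cv2
from scipy.spatial.transform import Rotation as R
from station import telemetry, viewer, job, search_frame, cut_out
def Rm(c):
    r=np.array(c["rotation"],float)
    return r if r.shape==(3,3) else R.from_quat(np.roll(r,-1)).as_matrix()
def ray(c,p):
    d=np.array([(p[0]-c["cx"])/c["fx"],(p[1]-c["cy"])/c["fy"]]);u=d.copy()
    for _ in range(20): u=d/(1+c["k1"]*(u@u))
    return np.array(c["origin"]),Rm(c)@np.array([u[0],-u[1],-1])
def atz(c,p,z):
    o,d=ray(c,p); return o+d*(z-o[2])/d[2]
def proj(c,P):
    v=Rm(c).T@(np.array(P)-c["origin"]); u=np.array([v[0],-v[1]])/-v[2]
    u=u*(1+c["k1"]*(u@u)); return np.array([u[0]*c["fx"]+c["cx"],u[1]*c["fy"]+c["cy"]])
def tri(c1,p1,c2,p2):
    A=[];b=[]
    for c,p in((c1,p1),(c2,p2)):
        o,d=ray(c,p);d/=np.linalg.norm(d);M=np.eye(3)-np.outer(d,d);A.append(M);b.append(M@o)
    return np.linalg.solve(sum(A),sum(b))
def tool():
    s=telemetry.get_obs(); return np.array(s["eef_pos"]),R.from_quat(np.roll(s["tool_rot"],-1))
def save(img,n): cv2.imwrite("pics/"+n+".png",cv2.cvtColor(img,cv2.COLOR_RGB2BGR))
E
python3 - <<'E'
from h import *
np.set_printoptions(precision=4,suppress=True)
s=telemetry.get_obs(); print({k:np.round(v,4).tolist() for k,v in s.items()})
print(tool()[1].as_matrix())
for n in("scene","side","wrist"):
    c=viewer.read_camera(n); save(c["img"],n+"0"); print(n,c["origin"],c["fx"],c["k1"])
    for t in("lid_grip","lid_foot","pot_mouth","vent_mark","oiler","strip","screwbin","driver"):
        try: print(t,[(np.round(d["pixel"]).tolist(),round(d["score"],2)) for d in search_frame(n,t)])
        except Exception as e: print(t,e)
E
```

```text
{'t': 0.0, 'q': [-1.4151, 0.4778, 0.0223, 1.5564, -0.0115, 1.1093, -0.0831], 'joint_vel': [-0.0006, -0.0011, -0.0001, 0.0006, -0.0013, -0.0009, 0.0012], 'joint_torque': [-0.0008, -59.6439, 1.6077, -28.12, 0.0125, 0.0095, 0.0], 'eef_pos': [0.1759, 0.6511, 0.2303], 'tool_rot': [-0.0001, 0.1315, 0.9913, -0.0009], 'contact_force': [-0.5774, 0.4421, 0.3492], 'torque': [-0.0439, -0.0078, -0.0213], 'grasp_force': 0.0, 'gripper_width': 1.0038}
[[-0.9654  0.2607 -0.0003]
 [ 0.2607  0.9654 -0.0018]
 [-0.0001 -0.0018 -1.    ]]
scene [ 1.17   -0.0644  0.8446] 506.8688884484289 -0.016777823281577602
lid_grip [([163.0, 229.0], 0.9), ([226.0, 219.0], 0.83)]
lid_foot [([164.0, 229.0], 0.96), ([227.0, 219.0], 0.67)]
pot_mouth [([411.0, 187.0], 0.58)]
vent_mark [([409.0, 189.0], 0.81)]
oiler [([229.0, 306.0], 0.87)]
strip [([335.0, 199.0], 0.95)]
screwbin [([349.0, 301.0], 0.76), ([231.0, 306.0], 0.21)]
driver [([459.0, 311.0], 0.56)]
side [0.494  0.6875 0.7559] 520.2057171604291 -0.10532031435013836
lid_grip [([378.0, 186.0], 0.91), ([380.0, 220.0], 0.69)]
lid_foot [([381.0, 218.0], 0.8), ([379.0, 189.0], 0.69)]
pot_mouth [([390.0, 364.0], 0.63)]
vent_mark [([391.0, 365.0], 0.74)]
oiler [([291.0, 211.0], 0.91)]
strip [([385.0, 300.0], 0.82)]
screwbin [([267.0, 285.0], 0.95)]
driver [([225.0, 366.0], 0.64)]
wrist [0.0948 0.6737 0.3745] 401.27844761890185 -0.0759210789988725
lid_grip []
lid_foot []
pot_mouth []
vent_mark []
oiler []
strip []
screwbin []
driver []
```

View images.

View pics/scene0.png

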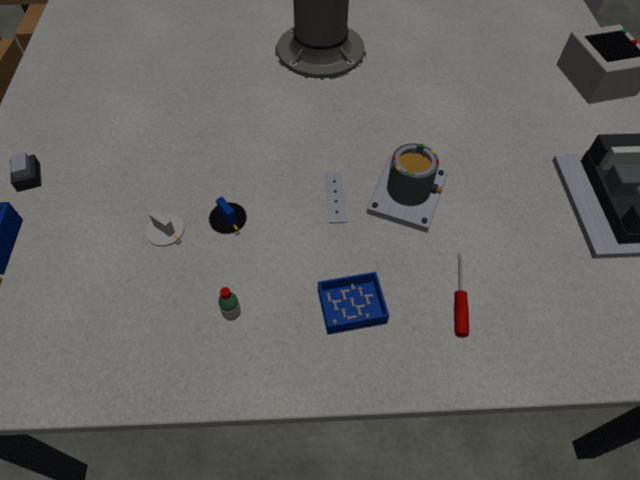

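View pics/side0.png

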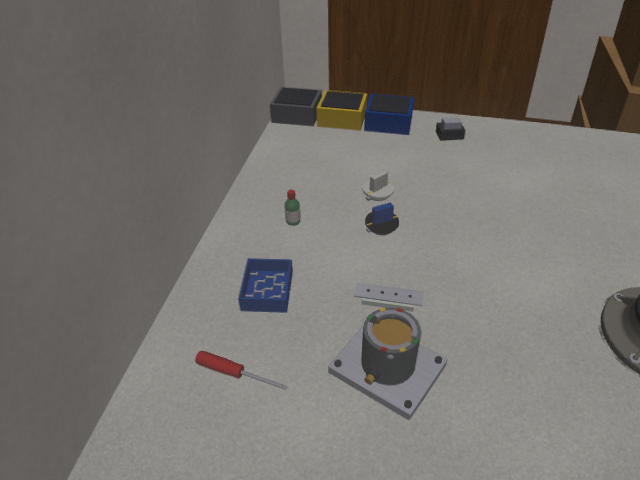

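Run:
```python
from h import *
np.set_printoptions(precision=4,suppress=True)
S=viewer.read_camera("scene");D=viewer.read_camera("side")
def blob(c,win,lo,hi):
    x0,y0,x1,y1=win; h=cv2.cvtColor(c["img"][y0:y1,x0:x1],cv2.COLOR_RGB2HSV)
    m=cv2.inRange(h,lo,hi); n,l,st,ce=cv2.connectedComponentsWithStats(m)
    return [(ce[i]+[x0,y0],int(st[i,4])) for i in range(1,n) if st[i,4]>=4]
B=((105,120,40),(130,255,255))
bs=blob(S,(205,185,255,245),*B);bd=blob(D,(355,195,410,240),*B);print(bs,bd)
print("bar tri",tri(S,max(bs,key=lambda b:b[1])[0],D,max(bd,key=lambda b:b[1])[0]))
cols={"green":((50,100,40),(85,255,255)),"yellow":((22,120,90),(35,255,255)),"red":((0,150,80),(8,255,255)),"red2":((172,150,80),(180,255,255))}
for k,v in cols.items():
  for n,c,w in(("S",S,(380,135,450,205)),("D",D,(350,295,430,370))):
    print(k,n,[(p,a,atz(c,p,.11)[:2]) for p,a in blob(c,w,*v)])
a=cv2.resize(S["img"][130:250,140:260],(390,390),interpolation=2);b=cv2.resize(S["img"][130:220,370:460],(390,390),interpolation=2)
save(np.hstack([a,b]),"crop1")
```

```text
[(array([226.3333, 210.0471]), 255)] [(array([382.6579, 206.7895]), 76)]
bar tri [ 0.5656 -0.2143  0.0545]
green S [(array([420.6364, 144.9091]), 11, array([0.4657, 0.1765])), (array([409.    , 174.8462]), 13, array([0.5429, 0.1415]))]
green D [(array([369.2143, 316.6429]), 14, array([0.5443, 0.1428])), (array([415.3333, 340.75  ]), 12, array([0.4674, 0.1778]))]
yellow S [(array([432.4, 151.2]), 10, array([0.4837, 0.197 ])), (array([397.1538, 167.6154]), 13, array([0.5237, 0.1214]))]
yellow D [(array([382.1429, 309.0714]), 14, array([0.5258, 0.123 ])), (array([402.3889, 349.3333]), 18, array([0.4855, 0.1977]))]
red S [(array([393.2857, 157.1429]), 7, array([0.4962, 0.1175])), (array([437.1111, 161.6667]), 9, array([0.5116, 0.2014]))]
red D [(array([399.3333, 309.3333]), 9, array([0.4981, 0.1184])), (array([383.6923, 348.7692]), 13, array([0.5136, 0.2018]))]
red2 S []
red2 D []
```

View pics/crop1.png

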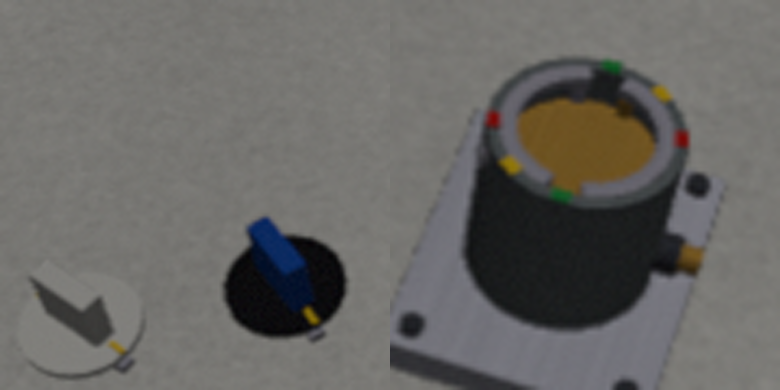

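The lid meant is the blue bar on a black disc (scene ≈(227,215)). The other candidate at (163,229) is the white look-alike, so I leave it alone. The crop confirms this. The pot has green marks at scene (421,145)/(409,175), giving its centre ≈(0.505, 0.160) and slot axis ≈ -24.5°. Next I look from above the pot, then go on to the lid.

```bash
cat >> h.py <<'E'
def rel(xyz,yaw,p=None,r=None):
    """shift & turn (tool axes) to reach xyz with tool x at world yaw (deg), pointing down"""
    if p is None: p,r=tool()
    y=np.radians(yaw); x=np.array([np.cos(y),np.sin(y),0]); z=np.array([0,0,-1.]); M=np.c_[x,np.cross(z,x),z]
    return np.round(r.inv().apply(np.array(xyz)-p),4).tolist(), np.round(np.degrees((r.inv()*R.from_matrix(M)).as_rotvec()),2).tolist()
E
python3 - <<'E'
from h import *
print(rel([.505,.16,.26],155.5))
c=viewer.read_camera("scene")
a=atz(c,(220.6,198.6),.061);b=atz(c,(230.2,212.5),.061);d=atz(c,(235.7,227.2),.021);print(a,b,d,np.degrees(np.arctan2(*(b-a)[1::-1])))
E
```

```text
([-0.4458, -0.3888, -0.0287], [-0.0, -0.0, 9.38])
[ 0.54608153 -0.22360389  0.061     ] [ 0.58099923 -0.20298966  0.061     ] [ 0.58781627 -0.19727652  0.021     ] 30.556175996410985
```

```bash
R='{"delta_rot":[0,0,9.4],"xyz":[-0.446,-0.389,-0.029],"fingers":-1}'; python3 -m crank '[{"delta_rot":[0,0,9.4],"xyz":[-0.446,-0.389,-0.029],"fingers":-1},{"delta_rot":[0,0,9.4],"xyz":[-0.446,-0.389,-0.029],"fingers":-1},{"delta_rot":[0,0,9.4],"xyz":[-0.446,-0.389,-0.029],"fingers":-1},{"delta_rot":[0,0,9.4],"xyz":[-0.446,-0.389,-0.029],"fingers":-1},{"delta_rot":[0,0,9.4],"xyz":[-0.446,-0.389,-0.029],"fingers":-1},{"delta_rot":[0,0,9.4],"xyz":[-0.446,-0.389,-0.029],"fingers":-1},{"delta_rot":[0,0,9.4],"xyz":[-0.446,-0.389,-0.029],"fingers":-1},{"delta_rot":[0,0,9.4],"xyz":[-0.446,-0.389,-0.029],"fingers":-1},{"delta_rot":[0,0,9.4],"xyz":[-0.446,-0.389,-0.029],"fingers":-1},{"delta_rot":[0,0,9.4],"xyz":[-0.446,-0.389,-0.029],"fingers":-1}]' 25
```

```text
t: 2.5
eef_pos: [0.4546, 0.2348, 0.2563]
tool_rot: [0.0, 0.212, 0.977, 0.0]
contact_force: [1.3, -0.2, -0.6]
gripper_width: 1.0
grasp_force: 0.0
```

```bash
python3 -m crank '[{"delta_rot":[0,0,0],"xyz":[-0.077,-0.047,-0.004],"fingers":-1},{"delta_rot":[0,0,0],"xyz":[-0.077,-0.047,-0.004],"fingers":-1},{"delta_rot":[0,0,0],"xyz":[-0.077,-0.047,-0.004],"fingers":-1},{"delta_rot":[0,0,0],"xyz":[-0.077,-0.047,-0.004],"fingers":-1}]'
python3 - <<'E'
from h import *
np.set_printoptions(precision=4,suppress=True)
c=viewer.read_camera("wrist");save(c["img"],"w1");print(proj(c,[.505,.16,.11]),tool()[0])
for t in("pot_mouth","vent_mark"): print(t,[(d["pixel"],round(d["score"],2),atz(c,d["pixel"],.11)) for d in search_frame("wrist",t)])
h=cv2.cvtColor(c["img"],cv2.COLOR_RGB2HSV)
for k,lo,hi in(("green",(50,100,40),(85,255,255)),("yellow",(22,120,90),(35,255,255)),("red",(0,150,80),(8,255,255))):
    n,l,st,ce=cv2.connectedComponentsWithStats(cv2.inRange(h,lo,hi))
    for i in range(1,n):
        if st[i,4]>=15: print(k,ce[i],st[i,4],atz(c,ce[i],.11)[:2])
E
```

```text
t: 2.9
eef_pos: [0.5046, 0.1612, 0.2599]
tool_rot: [0.0, 0.213, 0.977, 0.0]
contact_force: [-1.2, 1.3, -0.6]
gripper_width: 1.0
grasp_force: 0.0
[322.2942 223.8649] [0.5039 0.1626 0.2597]
pot_mouth [([324.4, 192.0], 0.59, array([0.4834, 0.1717, 0.11  ]))]
vent_mark [([324.1, 190.7], 0.88, array([0.4824, 0.1719, 0.11  ]))]
green [322.051  168.9592] 98 [0.4672 0.1773]
green [322.5797 275.9275] 69 [0.5442 0.1422]
yellow [357.3113 180.5472] 106 [0.4857 0.1972]
yellow [290.169  266.2958] 71 [0.526  0.1224]
yellow [ 33.0278 360.4722] 36 [ 0.5113 -0.1332]
yellow [ 81.     384.7353] 34 [ 0.5512 -0.1063]
red [377.3333 211.88  ] 75 [0.5138 0.2016]
red [269.1311 237.8852] 61 [0.4981 0.1181]
```

View pics/w1.png

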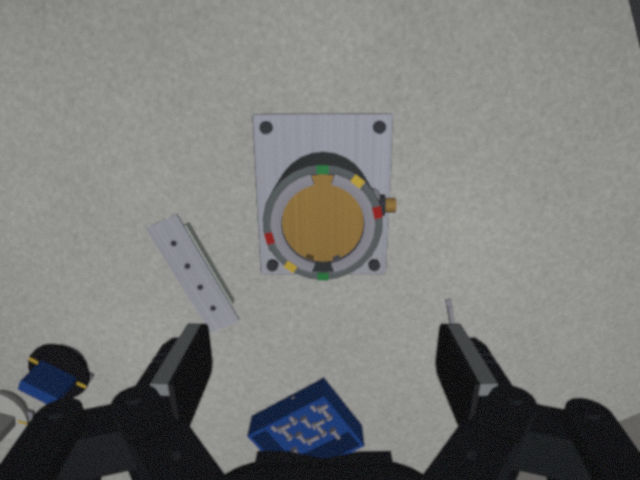

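The wrist view shows the pot mouth centred at about (322,222), with the marks giving (0.5057, 0.160) at -24.5°. This agrees with the other cameras. The lid's pointers show at (33,360) and (81,385).

Run:
```python
from h import *
c=viewer.read_camera("wrist")
a=atz(c,(33.03,360.47),.021);b=atz(c,(81,384.74),.021);print(a,b,(a+b)/2,np.degrees(np.arctan2(*(b-a)[1::-1])))
s=viewer.read_camera("scene");print("white",atz(s,(163,229),.02))
m=(a+b)/2; print(rel([m[0],m[1],.2],30))
```

```text
[ 0.53723546 -0.23033606  0.021     ] [ 0.58898517 -0.19502858  0.021     ] [ 0.56311032 -0.21268232  0.021     ] 34.3046965544897
white [ 0.58519971 -0.34127644  0.02      ]
([-0.2094, -0.318, 0.0595], [-0.03, -0.02, 125.64])
```

```bash
python3 -m crank '[{"delta_rot":[0,0,122],"xyz":[-0.209,-0.318,0.03],"fingers":0},{"delta_rot":[0,0,122],"xyz":[-0.209,-0.318,0.03],"fingers":0},{"delta_rot":[0,0,122],"xyz":[-0.209,-0.318,0.03],"fingers":0},{"delta_rot":[0,0,122],"xyz":[-0.209,-0.318,0.03],"fingers":0},{"delta_rot":[0,0,122],"xyz":[-0.209,-0.318,0.03],"fingers":0},{"delta_rot":[0,0,122],"xyz":[-0.209,-0.318,0.03],"fingers":0},{"delta_rot":[0,0,122],"xyz":[-0.209,-0.318,0.06],"fingers":0},{"delta_rot":[0,0,122],"xyz":[-0.209,-0.318,0.06],"fingers":0},{"delta_rot":[0,0,122],"xyz":[-0.209,-0.318,0.06],"fingers":0},{"delta_rot":[0,0,122],"xyz":[-0.209,-0.318,0.06],"fingers":0}]' 25
python3 - <<'E'
from h import *
print(tool()[0],rel([.5631,-.2127,.2],33))
E
```

```text
t: 4.15
eef_pos: [0.5621, -0.2148, 0.1989]
tool_rot: [-0.0, 0.824, 0.567, -0.001]
contact_force: [-0.4, 0.6, 0.1]
gripper_width: 0.498
grasp_force: 0.0
[ 0.56212626 -0.21476607  0.19892806] ([0.0023, 0.0002, -0.0011], [-0.06, 0.06, 36.12])
```

```bash
python3 -m crank '[{"delta_rot":[0,0,36],"xyz":[0,0,0],"fingers":0},{"delta_rot":[0,0,36],"xyz":[0,0,0],"fingers":0},{"delta_rot":[0,0,36],"xyz":[0,0,0],"fingers":0},{"delta_rot":[0,0,36],"xyz":[0,0,0],"fingers":0},{"delta_rot":[0,0,36],"xyz":[0,0,0],"fingers":0},{"delta_rot":[0,0,36],"xyz":[0,0,0],"fingers":0}]'
python3 - <<'E'
from h import *
np.set_printoptions(precision=4,suppress=True)
c=viewer.read_camera("wrist");save(c["img"],"w2");print(tool()[0])
h=cv2.cvtColor(c["img"],cv2.COLOR_RGB2HSV)
P={}
for k,lo,hi,z in(("yellow",(22,120,90),(35,255,255),.021),("blue",(105,120,40),(130,255,255),.061)):
    n,l,st,ce=cv2.connectedComponentsWithStats(cv2.inRange(h,lo,hi))
    for i in range(1,n):
        if st[i,4]>=30:
            print(k,ce[i],st[i,4],atz(c,ce[i],z)[:2])
            if k=="blue":
                pts=np.argwhere(l==i)[:,::-1].astype(np.float32); print(cv2.boxPoints(cv2.minAreaRect(pts)).tolist())
E
```

```text
t: 4.75
eef_pos: [0.5628, -0.2132, 0.1995]
tool_rot: [-0.0, 0.957, 0.291, -0.0]
contact_force: [-0.3, 0.8, -0.8]
gripper_width: 0.503
grasp_force: 0.0
[ 0.5627 -0.2134  0.1996]
yellow [324.9083 176.7248] 109 [ 0.5888 -0.1972]
yellow [450.0244 235.4146] 41 [ 0.6065 -0.3131]
blue [324.9458 222.3627] 1530 [ 0.5666 -0.212 ]
[[313.9999694824219, 255.99996948242188], [313.9999694824219, 187.99996948242188], [335.9999694824219, 187.99996948242188], [335.9999694824219, 255.99996948242188]]
blue [632.3258 430.0103] 485 [ 0.5595 -0.5745]
[[619.0, 409.0], [639.0, 409.0], [639.0, 452.0], [619.0, 452.0]]
```

View pics/w2.png

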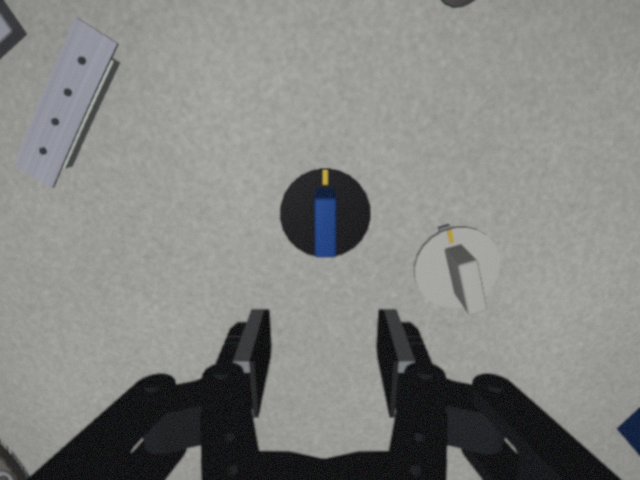

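The bar stands upright in the view (314–336, 188–256), with its pointer at (325,177), aligned with the tool and centred to within about 1 mm. The white look-alike at (460,270) is clear of the fingers. I descend and grip.

```bash
python3 -m crank '[{"delta_rot":[0,0,0],"xyz":[0,0.001,0.04],"fingers":0},{"delta_rot":[0,0,0],"xyz":[0,0.001,0.08],"fingers":0},{"delta_rot":[0,0,0],"xyz":[0,0.001,0.115],"fingers":0},{"delta_rot":[0,0,0],"xyz":[0,0.001,0.14],"fingers":0},{"delta_rot":[0,0,0],"xyz":[0,0.001,0.158],"fingers":0},{"delta_rot":[0,0,0],"xyz":[0,0.001,0.168],"fingers":0},{"delta_rot":[0,0,0],"xyz":[0,0.001,0.171],"fingers":0},{"delta_rot":[0,0,0],"xyz":[0,0.001,0.171],"fingers":0},{"delta_rot":[0,0,0],"xyz":[0,0.001,0.171],"fingers":0.3},{"delta_rot":[0,0,0],"xyz":[0,0.001,0.171],"fingers":0.5}]' 25; python3 -m crank '[{"delta_rot":[0,0,0],"xyz":[0,0,0],"fingers":0.6},{"delta_rot":[0,0,0],"xyz":[0,0,0],"fingers":0.7},{"delta_rot":[0,0,0],"xyz":[0,0,0],"fingers":1},{"delta_rot":[0,0,0],"xyz":[0,0,0],"fingers":1},{"delta_rot":[0,0,0],"xyz":[0,0,0],"fingers":1},{"delta_rot":[0,0,0],"xyz":[0,0,0],"fingers":1}]' 25
```

```text
t: 5.8
eef_pos: [0.5638, -0.2152, 0.0298]
tool_rot: [0.0, 0.957, 0.289, 0.001]
contact_force: [-0.1, -1.0, -0.1]
gripper_width: 0.25
grasp_force: 0.0
t: 6.4
eef_pos: [0.5635, -0.2149, 0.0294]
tool_rot: [-0.0, 0.957, 0.289, 0.0]
contact_force: [-1.5, 2.3, 5.8]
gripper_width: 0.186
grasp_force: 25.5
```

```bash
python3 -m crank '[{"delta_rot":[0,0,0],"xyz":[0,0,-0.01],"fingers":1},{"delta_rot":[0,0,0],"xyz":[0,0,-0.04],"fingers":1},{"delta_rot":[0,0,0],"xyz":[0,0,-0.08],"fingers":1},{"delta_rot":[0,0,0],"xyz":[0,0,-0.12],"fingers":1},{"delta_rot":[0,0,0],"xyz":[0,0,-0.16],"fingers":1},{"delta_rot":[0,0,0],"xyz":[0,0,-0.19],"fingers":1},{"delta_rot":[0,0,0],"xyz":[0,0,-0.2],"fingers":1},{"delta_rot":[0,0,0],"xyz":[0,0,-0.2],"fingers":1}]'
python3 - <<'E'
from h import *
s=telemetry.get_obs();print(np.round(s["q"],3),s["contact_force"],s["grasp_force"])
print(rel([.5055,.160,.21],155.5))
E
```

```text
t: 7.2
eef_pos: [0.5634, -0.2151, 0.2296]
tool_rot: [0.0, 0.957, 0.289, 0.001]
contact_force: [-0.5, -1.2, -1.9]
gripper_width: 0.183
grasp_force: 24.9
[-0.416  0.505  0.948  1.781 -0.46   1.092 -0.295] [-0.50403204 -1.20762031 -1.87302414] 24.889354705810547
([0.159, -0.3447, 0.0195], [0.14, 0.02, -121.96])
```

```bash
python3 -m crank '[{"delta_rot":[0,0,-4],"xyz":[0.005,-0.011,0],"fingers":1},{"delta_rot":[0,0,-12],"xyz":[0.016,-0.034,0],"fingers":1},{"delta_rot":[0,0,-20],"xyz":[0.027,-0.058,0],"fingers":1},{"delta_rot":[0,0,-28],"xyz":[0.038,-0.082,0],"fingers":1},{"delta_rot":[0,0,-36],"xyz":[0.049,-0.106,0],"fingers":1},{"delta_rot":[0,0,-44],"xyz":[0.06,-0.13,0],"fingers":1},{"delta_rot":[0,0,-52],"xyz":[0.071,-0.154,0],"fingers":1},{"delta_rot":[0,0,-60],"xyz":[0.082,-0.178,0],"fingers":1},{"delta_rot":[0,0,-68],"xyz":[0.093,-0.202,0],"fingers":1},{"delta_rot":[0,0,-76],"xyz":[0.104,-0.226,0],"fingers":1}]'
python3 - <<'E'
from h import *
print(rel([.5055,.160,.21],155.5))
E
```

```text
t: 8.2
eef_pos: [0.523, 0.032, 0.2266]
tool_rot: [-0.001, 0.574, 0.819, -0.001]
contact_force: [0.0, -0.0, -3.3]
gripper_width: 0.185
grasp_force: 24.9
([0.1263, 0.0271, 0.0165], [-0.2, -0.11, -45.61])
```

```bash
python3 -m crank '[{"delta_rot":[0,0,-8],"xyz":[0.025,0.005,0],"fingers":1},{"delta_rot":[0,0,-16],"xyz":[0.05,0.01,0],"fingers":1},{"delta_rot":[0,0,-24],"xyz":[0.075,0.016,0],"fingers":1},{"delta_rot":[0,0,-32],"xyz":[0.1,0.021,0.005],"fingers":1},{"delta_rot":[0,0,-40],"xyz":[0.118,0.025,0.01],"fingers":1},{"delta_rot":[-0.2,-0.1,-45.6],"xyz":[0.126,0.027,0.016],"fingers":1},{"delta_rot":[-0.2,-0.1,-45.6],"xyz":[0.126,0.027,0.016],"fingers":1},{"delta_rot":[-0.2,-0.1,-45.6],"xyz":[0.126,0.027,0.016],"fingers":1},{"delta_rot":[-0.2,-0.1,-45.6],"xyz":[0.126,0.027,0.016],"fingers":1}]'
python3 - <<'E'
from h import *
np.set_printoptions(precision=4,suppress=True)
s=telemetry.get_obs();print(np.round(s["q"],3),rel([.5055,.160,.21],155.5))
p,r=tool(); g=p+[0,0,.0114]; ax=r.apply([1,0,0])
ims=[]
for n in("wrist","scene","side"):
    c=viewer.read_camera(n);im=c["img"].copy()
    for q in [g+[0,0,-.02]+38e-3*k*ax for k in(-1,1)]+[g+[0,0,-.041]]+[g+[0,0,.02]+k*.023*ax for k in(-1,1)]:
        u=np.round(proj(c,q)).astype(int); im[u[1],u[0]]=[255,0,255]
    u=np.clip(proj(c,g).astype(int),[66,75],[574,405]); w=66
    ims.append(cv2.resize(im[u[1]-75:u[1]+75,u[0]-w:u[0]+w],(264,300),interpolation=0))
    print(n,u)
save(np.hstack(ims),"c2")
E
```

```text
t: 9.1
eef_pos: [0.508, 0.1575, 0.2123]
tool_rot: [0.001, 0.217, 0.976, 0.0]
contact_force: [0.5, -0.5, -2.1]
gripper_width: 0.185
grasp_force: 24.9
[-0.777  0.273  0.431  1.943 -0.138  0.952  0.854] ([0.0034, 0.0012, 0.0023], [0.08, 0.14, -0.56])
wrist [323 340]
scene [424 117]
side [396 276]
```

View pics/c2.png

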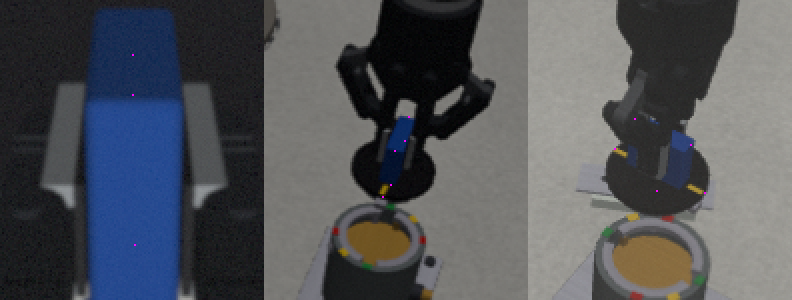

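The crop shows the bar held between the pads and the disc level. The overlaid predictions fall on the pointer tips and bar corners. I now measure the lid's offset from the TCP using the pointers.

```bash
cat > m.py <<'E'
from h import *
np.set_printoptions(precision=4,suppress=True)
p,r=tool(); z=p[2]-.0294+.021; ax=r.apply([1,0,0]); print("tcp",p,"yaw",np.degrees(np.arctan2(ax[1],ax[0])))
for n in("side","scene","wrist"):
    c=viewer.read_camera(n);h=cv2.cvtColor(c["img"],cv2.COLOR_RGB2HSV)
    k,l,st,ce=cv2.connectedComponentsWithStats(cv2.inRange(h,(20,110,70),(36,255,255)))
    pr=[proj(c,[*(p+s*.0305*ax)[:2],z]) for s in(-1,1)]
    hit=[]
    for q,s in zip(pr,(-1,1)):
        j=[i for i in range(1,k) if st[i,4]>=4 and np.linalg.norm(ce[i]-q)<9]
        if j:
            i=max(j,key=lambda i:st[i,4]);w=atz(c,ce[i],z);hit.append(w);print(n,s,ce[i],st[i,4],"centre",(w-s*.0305*ax)[:2])
    if len(hit)==2: d=hit[1]-hit[0];print(n,"mid",(hit[0]+hit[1])[:2]/2,"len",np.linalg.norm(d),"ang",np.degrees(np.arctan2(d[1],d[0])))
    kk=[ce[i] for i in range(1,k)]
E
python3 m.py
```

```text
tcp [0.5083 0.1579 0.2129] yaw 155.0228404172758
side -1 [376.     276.7368] 19 centre [0.5102 0.1573]
side 1 [413.0435 295.2174] 23 centre [0.5085 0.1586]
side mid [0.5093 0.1579] len 0.06312776221671737 ang 154.61886704664926
scene -1 [418.     136.0667] 15 centre [0.5071 0.1572]
wrist 1 [323.4512 247.5515] 379 centre [0.5085 0.1582]
```

```bash
python3 -m crank '[{"delta_rot":[0,0.1,-0.5],"xyz":[0.0037,0.0006,0.01],"fingers":1},{"delta_rot":[0,0.1,-0.5],"xyz":[0.0037,0.0006,0.03],"fingers":1},{"delta_rot":[0,0.1,-0.5],"xyz":[0.0037,0.0006,0.05],"fingers":1},{"delta_rot":[0,0.1,-0.5],"xyz":[0.0037,0.0006,0.062],"fingers":1},{"delta_rot":[0,0.1,-0.5],"xyz":[0.0037,0.0006,0.067],"fingers":1},{"delta_rot":[0,0.1,-0.5],"xyz":[0.0037,0.0006,0.067],"fingers":1},{"delta_rot":[0,0.1,-0.5],"xyz":[0.0037,0.0006,0.067],"fingers":1}]'; python3 m.py
```

```text
t: 10.1
eef_pos: [0.5058, 0.161, 0.1463]
tool_rot: [0.001, 0.211, 0.977, 0.001]
contact_force: [-0.1, -0.2, -1.0]
gripper_width: 0.182
grasp_force: 24.8
tcp [0.5058 0.161  0.1463] yaw 155.63904827603093
side -1 [374.5714 308.3571] 14 centre [0.5085 0.1607]
side 1 [410.5 326.5] 22 centre [0.5056 0.1615]
side mid [0.5071 0.1611] len 0.0639492361263277 ang 155.95808099964844
scene -1 [413.6 161. ] 15 centre [0.5054 0.16  ]
wrist 1 [323.4319 247.5236] 382 centre [0.5062 0.1609]
```

```bash
python3 -m crank '[{"delta_rot":[0,0,0],"xyz":[0.0006,-0.0011,0],"fingers":1},{"delta_rot":[0,0,0],"xyz":[0.0006,-0.0011,0],"fingers":1},{"delta_rot":[0,0,0],"xyz":[0.0006,-0.0011,0.003],"fingers":1},{"delta_rot":[0,0,0],"xyz":[0.0006,-0.0011,0.005],"fingers":1},{"delta_rot":[0,0,0],"xyz":[0.0006,-0.0011,0.007],"fingers":1},{"delta_rot":[0,0,0],"xyz":[0.0006,-0.0011,0.0085],"fingers":1},{"delta_rot":[0,0,0],"xyz":[0.0006,-0.0011,0.01],"fingers":1},{"delta_rot":[0,0,0],"xyz":[0.0006,-0.0011,0.0115],"fingers":1},{"delta_rot":[0,0,0],"xyz":[0.0006,-0.0011,0.0115],"fingers":1}]'; python3 m.py
```

```text
t: 11.15
eef_pos: [0.5042, 0.16, 0.134]
tool_rot: [0.001, 0.211, 0.977, 0.001]
contact_force: [0.5, -0.1, -3.6]
gripper_width: 0.182
grasp_force: 24.9
tcp [0.5042 0.16   0.134 ] yaw 155.64384866525342
side -1 [375.7333 313.3333] 15 centre [0.5061 0.1599]
side 1 [410.8333 331.25  ] 24 centre [0.504  0.1606]
side mid [0.5051 0.1602] len 0.06318465416448077 ang 155.8711106773127
scene -1 [412.0769 164.7692] 13 centre [0.5037 0.1593]
wrist 1 [323.4151 247.5248] 383 centre [0.5046 0.16  ]
```

```bash
python3 -m crank '[{"delta_rot":[0,0,0],"xyz":[-0.0005,0,0.002],"fingers":1},{"delta_rot":[0,0,0],"xyz":[-0.0005,0,0.004],"fingers":1},{"delta_rot":[0,0,0],"xyz":[-0.0005,0,0.006],"fingers":1},{"delta_rot":[0,0,0],"xyz":[-0.0005,0,0.008],"fingers":1},{"delta_rot":[0,0,0],"xyz":[-0.0005,0,0.009],"fingers":1},{"delta_rot":[0,0,0],"xyz":[-0.0005,0,0.01],"fingers":1},{"delta_rot":[0,0,0],"xyz":[-0.0005,0,0.01],"fingers":1}]'
```

```text
t: 12.0
eef_pos: [0.5047, 0.1598, 0.1241]
tool_rot: [0.001, 0.211, 0.977, 0.001]
contact_force: [0.2, 0.6, -2.5]
gripper_width: 0.183
grasp_force: 24.9
```

```bash
python3 -m crank '[{"delta_rot":[0,0,0],"xyz":[0,0,0.0005],"fingers":1},{"delta_rot":[0,0,0],"xyz":[0,0,0.001],"fingers":1},{"delta_rot":[0,0,0],"xyz":[0,0,0.0015],"fingers":1},{"delta_rot":[0,0,0],"xyz":[0,0,0.0015],"fingers":1}]'
```

```text
t: 12.4
eef_pos: [0.505, 0.1599, 0.1234]
tool_rot: [0.001, 0.211, 0.977, 0.001]
contact_force: [-2.8, -0.2, 4.4]
gripper_width: 0.182
grasp_force: 25.9
```

```bash
python3 -m crank '[{"delta_rot":[0,0,2],"xyz":[0,0,-0.0004],"fingers":1},{"delta_rot":[0,0,5],"xyz":[0,0,-0.0004],"fingers":1},{"delta_rot":[0,0,8],"xyz":[0,0,-0.0004],"fingers":1},{"delta_rot":[0,0,11],"xyz":[0,0,-0.0004],"fingers":1},{"delta_rot":[0,0,14],"xyz":[0,0,-0.0004],"fingers":1},{"delta_rot":[0,0,17],"xyz":[0,0,-0.0004],"fingers":1},{"delta_rot":[0,0,20],"xyz":[0,0,-0.0004],"fingers":1},{"delta_rot":[0,0,23],"xyz":[0,0,-0.0004],"fingers":1},{"delta_rot":[0,0,25],"xyz":[0,0,-0.0004],"fingers":1},{"delta_rot":[0,0,25],"xyz":[0,0,-0.0004],"fingers":1}]'; python3 m.py; python3 -c "
from h import *
s=telemetry.get_obs();print(s['torque'],s['contact_force'],s['grasp_force'])"
```

```text
t: 13.4
eef_pos: [0.5053, 0.1601, 0.1235]
tool_rot: [0.001, 0.418, 0.909, 0.002]
contact_force: [0.8, 0.9, -0.2]
gripper_width: 0.183
grasp_force: 25.3
tcp [0.5053 0.1601 0.1235] yaw 130.6320838503935
side 1 [403.48 340.08] 25 centre [0.5055 0.1606]
scene -1 [397.5 167.5] 16 centre [0.508 0.144]
scene 1 [433. 152.] 5 centre [0.5104 0.1729]
scene mid [0.5092 0.1584] len 0.08394018375239472 ang 116.38425397445619
wrist 1 [323.3178 247.4341] 387 centre [0.5055 0.1601]
[ 0.03219586 -0.19578336  0.05456032] [0.96682735 0.70226249 1.20430444] 25.33883661031723
```

```bash
python3 -m crank '[{"delta_rot":[0,0,3],"xyz":[0,0,0],"fingers":1},{"delta_rot":[0,0,6],"xyz":[0,0,0],"fingers":1},{"delta_rot":[0,0,9],"xyz":[0,0,0],"fingers":1},{"delta_rot":[0,0,11],"xyz":[0,0,0],"fingers":1},{"delta_rot":[0,0,12.3],"xyz":[0,0,0],"fingers":1},{"delta_rot":[0,0,12.3],"xyz":[0,0,0],"fingers":1},{"delta_rot":[0,0,12.3],"xyz":[0,0,0],"fingers":1}]'
python3 - <<'E'
from h import *
p,r=tool();ax=r.apply([1,0,0]);s=telemetry.get_obs();print(p,np.degrees(np.arctan2(ax[1],ax[0])),s['torque'],s['contact_force'])
ims=[]
for n,u in(("wrist",(323,250)),("scene",(413,160)),("side",(391,330))):
    c=viewer.read_camera(n);w,h=(110,125) if n=="wrist" else(44,50)
    ims.append(cv2.resize(c["img"][u[1]-h:u[1]+h,u[0]-w:u[0]+w],(264,300),interpolation=2))
save(np.hstack(ims),"c3")
E
```

```text
t: 14.25
eef_pos: [0.5053, 0.1601, 0.1234]
tool_rot: [0.001, 0.512, 0.859, 0.002]
contact_force: [2.4, -0.5, 3.0]
gripper_width: 0.186
grasp_force: 25.6
[0.50533064 0.16005984 0.12343791] 118.37958477696117 [ 0.04345269 -0.4636063   0.13743656] [ 2.36758806 -0.54388673  3.0031533 ]
```

View pics/c3.png

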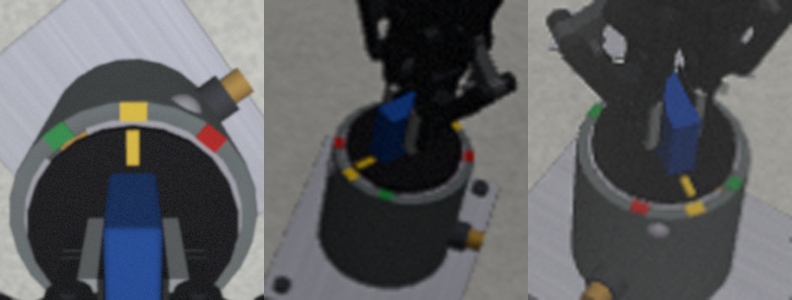

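The wrist view shows the lid's pointer at (133,148) in line with the yellow rim mark at (133,110). The disc is flush in all three views, and the red mark has not been reached. The grip is 25.6 N and the lid is held.

```bash
python3 -c "
from station import job
print(job.hand_in())"
```

```text
the job is handed in; nothing more can be done
None
```

I gripped the lid at about 25 N, seated it flush on the pot rim and turned it clockwise to the yellow vent mark without reaching the lock. I handed the job in with the arm still holding it there, at about 14 s of the 45 s allowed.

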